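Set a mill roller between the bench centres and hold the belt tensioner back

ROBOT

A 6-joint arm with a two-finger parallel gripper is mounted at the origin on the work surface. World frame = base frame: x ahead of the robot, y to its left, z up, the work surface at z = 0. Lengths are in mm, angles in rad, forces in N, time in s.
With the tool pointing down it reaches from about 300 to 775 mm from the base axis. Payload 14.6 kg.
Tool frame: the origin (TCP) lies between the finger pads; the fingertips stand 22 mm ahead of it and the grasp point (between the pads) lies 3 mm ahead of it (manip.tcp_to_tips is the distance from the TCP to the fingertips, in mm); y points along the fingers, z is the direction in which the jaws open and shut, and the axes are right-handed (so a half turn about y gives the same grasp; the last joint's range is limited). The gripper opens to 94 mm and grips with 3 to 60 N. Pads are 16 mm wide; open, the fingers measure 119 mm over their backs; the gripper's body (75 mm by 177 mm) begins 78 mm behind the grasp point.
Start: joints at [-1.232, 0.3, 1.521, -0, 1.321, -0.067], TCP at [217.107, -505.326, 227.446] pointing down, gripper open.
Joint ranges: [-3.03, 3.03], [-0.79, 2.21], [0.23, 2.52], [-1.04, 4.18], [0, 3.07], [-2.55, 2.55]. Speed limits (rad/s): [2.22, 2.22, 2.57, 3.14, 3.14, 3.14].

INTERFACE

Orientations are given as [roll, pitch, yaw] about the fixed x, y, z axes, in that order (R = Rz(yaw) Ry(pitch) Rx(roll)).
In Python, from cell import manip gives the robot as it stands.
- The arm moves only by the shell command python3 -m jog 'ROWS' [OPENING] [FORCE]. ROWS is JSON, one flat list of numbers, 6 for each row, row after row: the shift along the tool's x, y, z in mm, then the turn, a rotation vector about the tool's x, y, z in degrees. A call has 1 to 10 rows; each row is the pose to reach, as a shift and turn from the pose commanded when the call began, along the tool's axes at that moment; what a row does not reach only later rows make up. A row lasts 1/12 s, in which the tool goes at most 41.7 mm and 7.16 degrees, less where a joint would pass 70% of its speed; a pose out of reach is approached as far as the arm can. A call with a gripper value outside its range is refused whole. OPENING is the finger opening in mm, from 0 to 94, set as the call begins (- or left out, the last holds). The fingers move at their own pace and stop on an object; FORCE is the grip in N (left out, the last holds). Time passes only in rows, so rows that repeat a pose let the fingers close. It gives the time, the measured TCP pose, the force and the opening at its end, in the units of the state.
- manip.read_state(): the state, without advancing time (a new reading comes with each control period).
- manip.camera(name): name is "scene" or "top"; returns a dict with "img" (384x512x3 uint8, red, green, blue), "intrinsics" (3x3 intrinsics, pixels), "k1" (the pictures are not rectified: a ray, as slopes to the right and down, at radius r is drawn at 1 + k1 r^2 times it, then the intrinsics apply), "origin" and "orientation" of the camera in the world. Camera axes: x right, y down, z forward; pixel columns grow to the right and rows downward; lengths in mm; the calibration is good to about 2 mm. A picture is of the moment at which its call begins. There is no depth.
- manip.sign_off(): hands the job in, once; it reports no verdict.
Trained networks look in a picture, given as the dict that the camera call returned (one of the last four; its "shot" number tells which), for a name from the list of things; names that differ only in an ending like _2 or _b are one class to them, and where a whole thing is asked for, a point or a joint stands for the part that bears it (a point fixed in the world has none). Each returns a list of dicts, best first, with "score" (0 to 1); they miss things now and then, are a little off and sometimes report something else, mostly with a low value. They report only what shows in the picture. A call takes as long as a camera call. They do not tell look-alikes from the thing itself.
- manip.masks_of(thing, picture): "pixels" (384x512 bool, what is visible of it) and "xy" ([column, row] in pixels, amid what is visible of it).
- manip.tip_of(thing, picture): "xy" ([column, row] in pixels: a listed point, or the origin of a listed thing).
The state is a dict: "clock": time; "joints": joint angles; "qd": joint speeds; "effort": joint torques, N m; "eef_pos": TCP position; "eef_rot": TCP orientation; "wrist_force": force on the tool from outside, world axes, zero at the start; "moment": the same for the moment, N m; "finger_gap": finger opening in mm.
Only numpy, scipy, OpenCV 4.12 (cv2) and the standard library are available. Lean on these libraries where they do the work, as an engineer would, in place of code of your own. Each camera call takes 0.05 s, during which the arm holds its last target.

TASK

Take the steel mill roller from its wooden cradle, lay it in the two rests of the bench centres, and slide the tailstock up until the roller is held firmly between both centres. Then push the handle of the sprung belt tensioner down past the last click of its ratchet and finish holding it pressed down there yourself, with the spring's load on you and not on the pawl, so that I can slip the drive belt on safely. Leave the loose tools and the tin where they are.

Things in the scene. Friction and masses are not known exactly. Their poses are not given: they have to be found in the camera images.
- bench: Bench centres: aluminium rail 90 x 390 (y) x 30 mm. Origin on the table under the rail's centre line, 40 from its length-middle towards +y. Grey headstock at +y (70 x 60, 115 high, y 90 to 150), tailstock at -y, blue motor at +x (front x 130, top 145). Two steel V rests, 8 thick, at y 54 and -79, open upward, 34 wide at the top; they carry the roller 1.5 below the centre line.
- head_point (a point): Tip of the headstock's fixed cone point, on the centre line 85 above the table; it points along bench -y. Axes as the bench.
- roller_seat (a point): Where the roller's middle lies once held between both points: on the centre line, 85 above the table, 70.5 from the tip of the headstock point; axes as the bench (y along the centre line towards the headstock, z up). When laying the roller in the rests leave its middle 12 to 16 short of here (towards -y), so that it clears the headstock point; the tailstock pushes it on.
- roller_mid (a point): Middle of the steel roller, on its axis; y runs along the axis. Body 40 diameter, 90 long, with a journal 18 diameter, 35 long on each end (160 in all); hollow ends, bore 11, fit the cone points; both ends alike. 0.5 to 0.8 kg. Starts with its axis level, 55 above the table, in the cradle.
- cradle: Plywood cradle that carries the roller by its journals at the start; base 100 x 170 x 12, two V boards 12 thick at y +62 and -62, 60 high. Fixed. Origin under its middle, y along the roller. The roller's body is free between the boards and 35 above the table.
- tailstock (a joint): Tailstock position, m; grows as it slides along the rail (+y of the bench) to the headstock. Starts at 0 to 0.025; with the roller held between both points it stands at about 0.061 (must pass 0.058). Drags with about 5 N and stays where left; about 10 to 20 N in all brings it home, pushing the roller along the rests and lifting it onto both points.
- tailstock_block (a point): Middle of the tailstock's upright block, 85 above the table; axes as the bench. Block 38 (x) by 60 (y), top 119 above the table, flat rear face at y -30; cone point towards +y, its tip 56 from here. Can be gripped across x or pushed on its rear face.
- tensioner (a joint): Angle of the tensioner rocker, rad: 0 sprung up, grows as the handle goes down, stop at 0.56. Clicks twice, at about 0.20 and 0.42. Let go, it falls back 0.01 onto the pawl, at 0.19 or 0.41, or to 0. Pivot: bench x 0, y 160, 145 above the table, level axis along y.
- handle (a point): Handle of the tensioner: black round bar, 22 diameter, 70 long, level along bench y, on the rocker's front end at the robot's side of the headstock. This point is its middle: bench y 129, at radius 140 from the pivot, at x -135, 184 above the table when up; at angle q it is at x -140 cos(0.28-q), height 145 + 140 sin(0.28-q). Nothing stands below it. Pushing it down takes 7 to 11 N.
- pawl (a joint): Lift of the sprung pawl (a plunger with a small black knob above the pivot), m: 0 dropped in behind a tooth, up to 0.005 while a tooth passes under it. Works by itself.
- screwdriver: Screwdriver, 210 long, lying flat; leave it.
- wrench: Small bent steel spanner, 160 long, lying flat; leave it.
- grease: Aluminium tin, 64 diameter, 55 high, standing; leave it.
Things that resemble listed ones, but are neither listed nor needed, are in the scene too. Of the things that look like the part that bears roller_mid, the largest one is meant.

How it is judged (in metres and radians):
On the way, in this order (a step that is already met when the one before it is completed fails the run):
1. the roller is held between both centres: its middle and axis on the centre line, the tailstock home (distance between roller_mid and roller_seat below 0.0025 m and angle between the y axis of roller_mid and the y axis of roller_seat, either way round below 0.025 rad and value of joint tailstock above 0.058 m), for 0.2 s.
2. then the tensioner goes down past the last click (value of joint tensioner above 0.435 rad and value of joint pawl below 0.0015 m), for 0.1 s.
At the end, for the whole second after the job is handed in: Roller between both centres (middle within 2.5 mm of its seat, axis within 0.025 rad, tailstock past 0.058 m); tensioner held beyond 0.435 rad, past the last click with the pawl dropped in, the fingers pressing on its handle with over 2.5 N; tools not moved over 30 mm (all of step 1 and all of step 2 and contact force between the fingers and tensioner above 2.5 N); the arm keeps its last pose, push and grip.
It fails at once if one of the loose tools or the tin is disturbed (distance of any of screwdriver, wrench, grease from where it was at the start of the episode above 0.03 m).
It also fails if it takes over 64 s, if anything falls off the work surface, if the arm or the gripper's body presses on something with over 40 N, if the wrist force passes 120 N, or if a joint passes its speed limit or range.

## Working session

There is one attempt and no reset: what is moved stays moved. The work goes in short steps, Python scripts to look and compute and a shell command to move; the robot and the scene stay as the last step left them, time stands still between calls to the robot, and variables do not carry over. Pictures are saved under pics/ and viewed, and the job is handed in when it is done.

```bash
ls; mkdir -p pics; cat > h.py <<'E'
import numpy as np, cv2
from cell import manip
from scipy.spatial.transform import Rotation as R
def snap(n,fn=None):
    c=manip.camera(n)
    if fn: cv2.imwrite('pics/'+fn,c['img'][:,:,::-1])
    return c
def Rc(c):
    o=np.array(c['orientation'],float)
    return o if o.shape==(3,3) else R.from_euler('xyz',o).as_matrix()
def ray(c,xy):
    K=np.array(c['intrinsics']);d=np.array([(xy[0]-K[0,2])/K[0,0],(xy[1]-K[1,2])/K[1,1]])
    s=d.copy()
    for _ in range(30): s=d/(1+c['k1']*(s@s))
    v=Rc(c)@np.array([s[0],s[1],1]);return np.array(c['origin'],float),v
def atz(c,xy,z):
    o,v=ray(c,xy);return o+v*(z-o[2])/v[2]
def proj(c,p):
    q=Rc(c).T@(np.array(p,float)-np.array(c['origin']));s=q[:2]/q[2];s=s*(1+c['k1']*(s@s));K=np.array(c['intrinsics'])
    return np.array([K[0,0]*s[0]+K[0,2],K[1,1]*s[1]+K[1,2]])
def tri(rs):
    A=np.zeros((3,3));b=np.zeros(3)
    for o,v in rs:
        v=v/np.linalg.norm(v);P=np.eye(3)-np.outer(v,v);A+=P;b+=P@o
    x=np.linalg.solve(A,b);return x,[np.linalg.norm((np.eye(3)-np.outer(v,v)/(v@v))@(x-o)) for o,v in rs]
E
python3 - <<'E'
from h import *
np.set_printoptions(precision=1,suppress=True)
cs={n:snap(n,n+'0.png') for n in('scene','top')}
for n,c in cs.items(): print(n,c['origin'],c['orientation'],c['intrinsics'],c['k1'])
for t in ['bench','head_point','roller_seat','roller_mid','cradle','tailstock_block','handle','screwdriver','wrench','grease']:
    for n,c in cs.items():
        print(t,n,[(np.round(d['xy']),round(d['score'],2)) for d in manip.tip_of(t,c)[:4]])
print(manip.read_state())
E
```

```text
pics
scene [1086.8 -315.2  852.3] [-2.4 -0.   1.1] [[365.2   0.  252.4]
 [  0.  365.2 189.2]
 [  0.    0.    1. ]] -0.054505375398308326
top [ 219.6  -26.4 1612.1] [-3.  -0.  -1.6] [[456.6   0.  253.6]
 [  0.  456.6 191.6]
 [  0.    0.    1. ]] -0.07175692589573139
bench scene [(array([291., 254.]), 0.56)]
bench top [(array([243., 163.]), 0.81), (array([227., 156.]), 0.72)]
head_point scene [(array([313., 229.]), 0.66)]
head_point top [(array([226., 158.]), 0.58)]
roller_seat scene [(array([289., 241.]), 0.56)]
roller_seat top [(array([243., 157.]), 0.72)]
roller_mid scene [(array([164., 236.]), 0.71), (array([276., 181.]), 0.55), (array([107., 313.]), 0.22)]
roller_mid top [(array([272., 214.]), 0.84), (array([216., 226.]), 0.71), (array([327., 216.]), 0.54)]
cradle scene [(array([225., 214.]), 0.64)]
cradle top [(array([270., 213.]), 0.68)]
tailstock_block scene [(array([226., 266.]), 0.75)]
tailstock_block top [(array([296., 156.]), 0.73)]
handle scene [(array([310., 158.]), 0.79)]
handle top [(array([204., 191.]), 0.78), (array([136., 221.]), 0.74)]
screwdriver scene [(array([361., 166.]), 0.49)]
screwdriver top [(array([137., 219.]), 0.52)]
wrench scene [(array([100., 233.]), 0.57)]
wrench top [(array([371., 237.]), 0.73), (array([272., 215.]), 0.5)]
grease scene [(array([107., 315.]), 0.84)]
grease top [(array([372., 170.]), 0.65)]
{'clock': 1.1, 'joints': array([-1.2,  0.3,  1.5,  0. ,  1.3, -0.1]), 'qd': array([-0.,  0.,  0.,  0.,  0., -0.]), 'effort': array([ -0. , -53.2, -35.3,   0.1,   0. ,   0. ]), 'eef_pos': array([ 217.1, -505.3,  227.4]), 'eef_rot': array([-1.6,  0. , -2.7]), 'wrist_force': array([ 0.2, -0.5,  0.2]), 'moment': array([-0.1, -0. ,  0. ]), 'finger_gap': 93.60211793919352}
```

View pictures.

View pics/scene0.png

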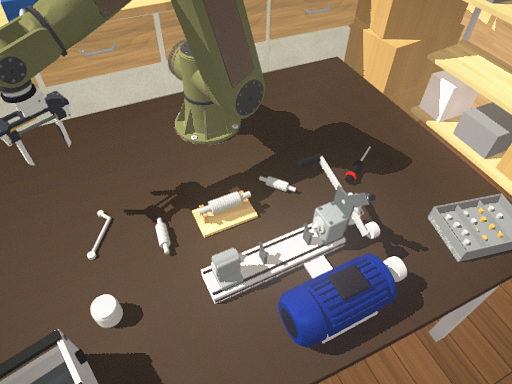

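View pics/top0.png

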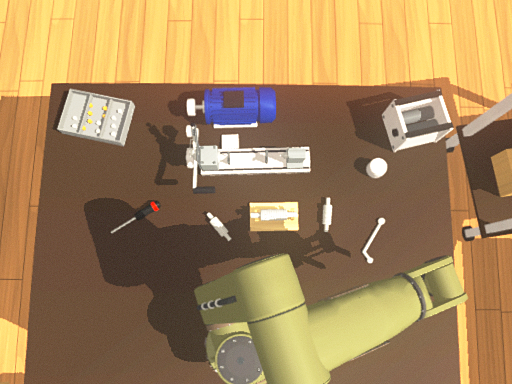

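```bash
python3 - <<'E'
import cv2
a=cv2.imread('pics/top0.png')[130:270,170:370];cv2.imwrite('pics/tc.png',cv2.resize(a,None,fx=4,fy=4,interpolation=2))
a=cv2.imread('pics/scene0.png')[120:300,140:360];cv2.imwrite('pics/sc.png',cv2.resize(a,None,fx=3.3,fy=3.3,interpolation=2))
E
```

```text
(no output)
```

View pics/tc.png

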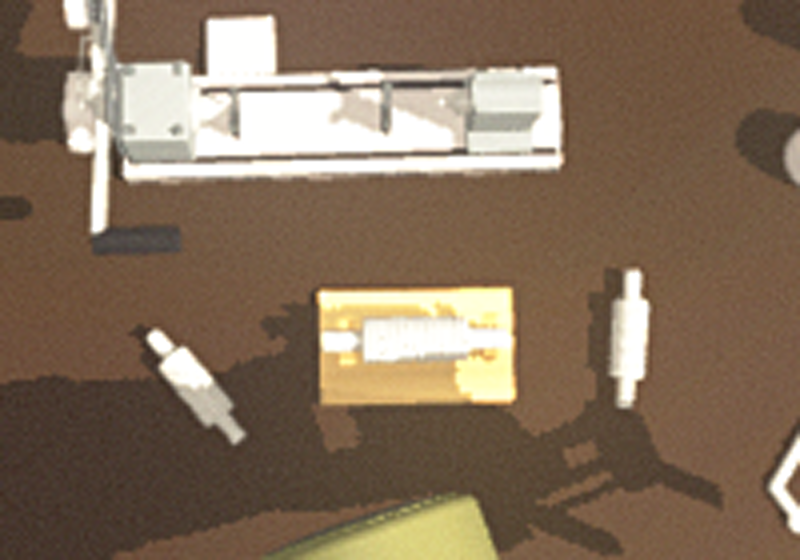

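View pics/sc.png

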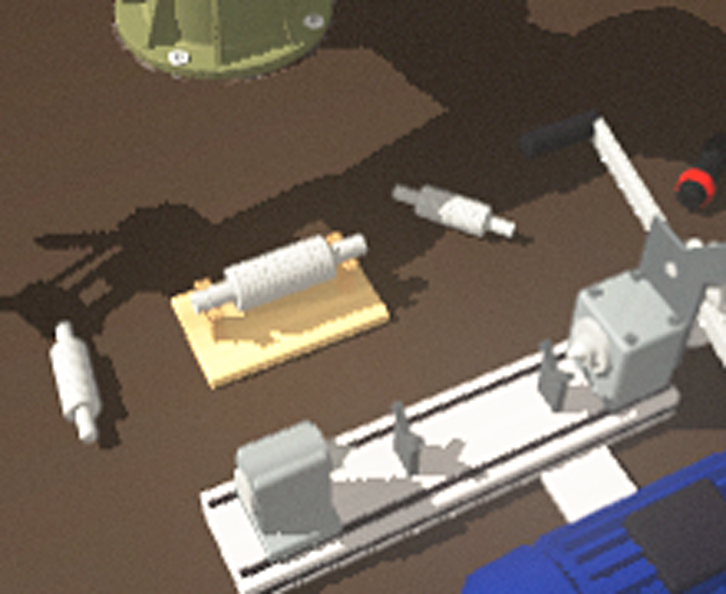

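```bash
python3 - <<'E'
from h import *
np.set_printoptions(precision=1,suppress=True)
cs={n:snap(n) for n in('scene','top')}
s,t=cs['scene'],cs['top']
print(Rc(t))
for n,a,b,z in [('handle',(310,158),(204,191),184),('head',(313,229),(226,158),85),('seat',(289,241),(243,157),85),('tail',(226,266),(296,156),85),]:
    print(n,tri([ray(s,a),ray(t,b)]),atz(t,b,z),atz(s,a,z))
for n,e in [('L',(250.5,215.3)),('R',(298.3,214.5))]: print(n,atz(t,e,55))
for e in [(201,212),(251,194)]: pass
print('roller scene',atz(s,(140+192/3.3,120+302/3.3),55),atz(s,(140+367/3.3,120+243/3.3),55))
m=manip.masks_of('cradle',t);print([(d['xy'],d['score'],d['pixels'].sum()) for d in m])
# cradle base corners top z=12
for e in [(318,289),(514,287),(516,402),(320,405)]: print('cr',atz(t,(170+e[0]/4,130+e[1]/4),12))
for e in [(124,181),(563,167),(558,68)]: print('rail',atz(t,(170+e[0]/4,130+e[1]/4),30))
print(s['img'].shape)
E
```

```text
[[ 0.  -1.   0.2]
 [-1.  -0.  -0. ]
 [ 0.  -0.2 -1. ]]
handle (array([495.3, 127.7, 186.3]), [np.float64(1.951455541893165), np.float64(1.951455541893107)]) [494.8 126.2 184. ] [493.9 131.2 184. ]
head (array([635.9,  68.5,  73.5]), [np.float64(3.8692755525495577), np.float64(3.8692755525493894)]) [630.9  64.4  85. ] [643.9  66.5  85. ]
seat (array([639.8,   3.5,  62.8]), [np.float64(2.9637135638588568), np.float64(2.9637135638586956)]) [635.1   5.7  85. ] [651.4  -8.3  85. ]
tail (array([ 645.1, -178.3,   70.7]), [np.float64(0.9604272741901675), np.float64(0.9604272741901534)]) [ 640.9 -177.8   85. ] [ 653.5 -179.9   85. ]
L [436.4 -22.5  55. ]
R [ 440.9 -187.1   55. ]
roller scene [ 443.7 -181.7   55. ] [442.7 -18.6  55. ]
[([273.2, 222.0], 0.6, np.int64(964))]
cr [489.1 -18.3  12. ]
cr [ 492.8 -192.6   12. ]
cr [ 390.2 -193.6   12. ]
cr [385.8 -21.3  12. ]
rail [581.4 155.1  30. ]
rail [ 598.6 -235.4   30. ]
rail [ 690.3 -232.3   30. ]
(384, 512, 3)
```

```bash
python3 - <<'E'
import cv2
def crop(f,x0,y0,w,h,k,o):
    a=cv2.resize(cv2.imread(f)[y0:y0+h,x0:x0+w],None,fx=k,fy=k,interpolation=cv2.INTER_CUBIC)
    for x in range(x0-x0%10+10,x0+w,10):
        cv2.line(a,((x-x0)*k,0),((x-x0)*k,6),(0,255,0),1); cv2.putText(a,str(x),((x-x0)*k-10,16),0,.35,(0,255,0),1)
    for y in range(y0-y0%10+10,y0+h,10):
        cv2.line(a,(0,(y-y0)*k),(6,(y-y0)*k),(0,255,0),1); cv2.putText(a,str(y),(8,(y-y0)*k+4),0,.35,(0,255,0),1)
    cv2.imwrite(o,a)
crop('pics/top0.png',184,120,132,80,6,'pics/a1.png')
crop('pics/scene0.png',195,215,100,90,6,'pics/a2.png')
crop('pics/scene0.png',290,150,100,95,6,'pics/a3.png')
E
```

```text
(no output)
```

View pics/a1.png

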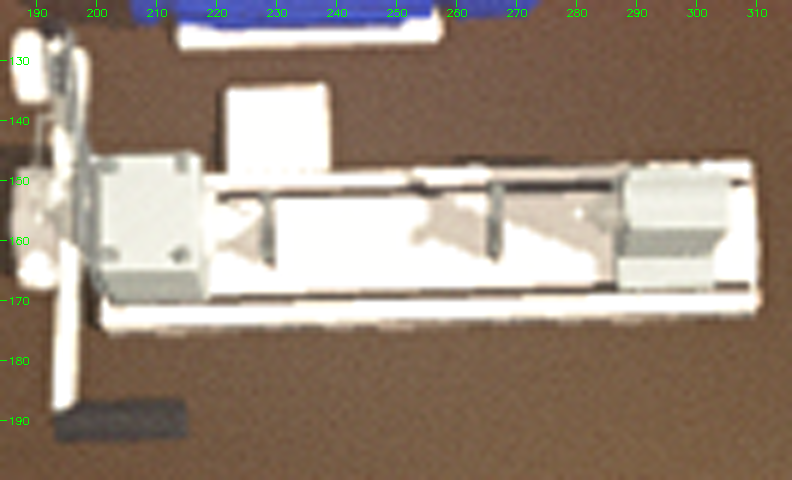

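View pics/a2.png

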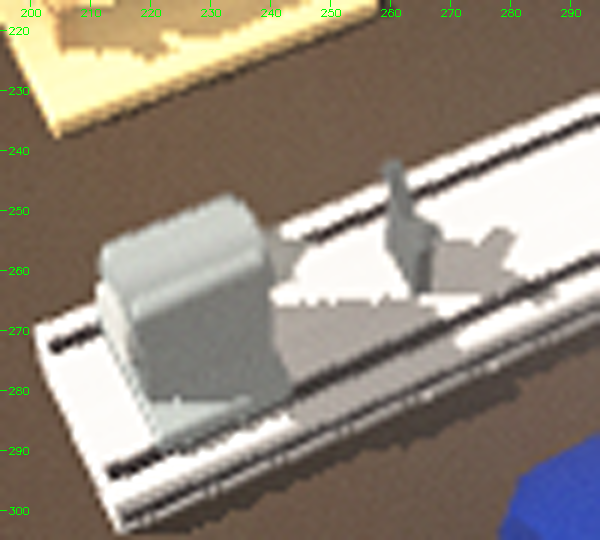

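View pics/a3.png

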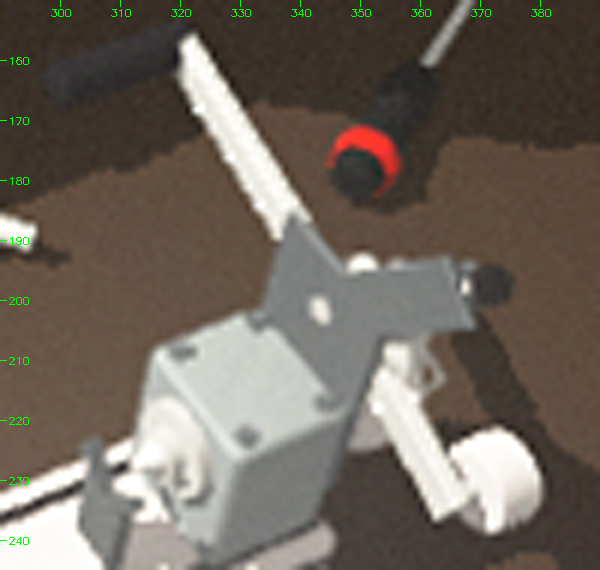

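```bash
cat > fit.py <<'E'
from h import *
from scipy.optimize import least_squares
np.set_printoptions(precision=1,suppress=True)
s,t=snap('scene'),snap('top')
P=[(t,(35,90,115),(217.5,145.3)),(t,(-35,90,115),(218.2,164.2)),(t,(-35,150,115),(201.2,164.5)),(t,(45,-235,30),(309.3,146.8)),(t,(-45,-235,30),(309.5,170.3)),(t,(-135,129,184),(204.4,189.8)),
(s,(-45,-235,30),(201,269.3)),(s,(45,-235,0),(215.5,303.5)),(s,(-35,90,115),(315.8,208)),(s,(35,90,115),(329.5,227.3)),(s,(35,150,115),(348,214.5)),(s,(-135,129,184),(309.5,160))]
def W(p,m): 
    c,sn=np.cos(p[2]),np.sin(p[2]);return np.array([p[0]+c*m[0]-sn*m[1],p[1]+sn*m[0]+c*m[1],m[2]])
def f(p,PP,n=0): return np.concatenate([proj(c,W(p,m))-(np.array(x)-.4) for c,m,x in PP])
for PP in (P,[q for q in P if q[0] is t],[q for q in P if q[0] is s]):
    r=least_squares(f,[633,3,0.03],args=(PP,),loss='soft_l1',x_scale=[1,1,.01])
    print(np.round(r.x,4)); 
    if PP is P: print(r.fun.reshape(-1,2)); B=r.x
for n,m in [('seat',(0,0,85))]: pass
E
python3 fit.py
```

```text
[639.2   2.9   0. ]
[[-0.1 -0.6]
 [-0.5  0.4]
 [-1.2  0.7]
 [-0.  -0.3]
 [ 1.1  0.5]
 [-0.   0.3]
 [-0.5  0.1]
 [-0.5  0.9]
 [-1.1 -0.7]
 [ 0.4 -0.8]
 [ 1.2  3.6]
 [ 0.4  0.1]]
[639.9   2.4   0. ]
[638.2   3.6   0. ]
```

```bash
sed -i 's/,(s,(35,150,115),(348,214.5))//' fit.py; cat >> fit.py <<'E'
np.set_printoptions(precision=4); print('B',B)
def draw(c,fn,x0,y0,w,h,k,lines):
    a=cv2.resize(c['img'][y0:y0+h,x0:x0+w,::-1],None,fx=k,fy=k,interpolation=cv2.INTER_CUBIC)
    for A,Bq in lines:
        q=[tuple(int(round(v)) for v in ((proj(c,z)+.5-[x0,y0])*k)) for z in (A,Bq)]
        cv2.line(a,q[0],q[1],(0,0,255),1)
    cv2.imwrite('pics/'+fn,a)
def box(p,x0,x1,y0,y1,zs):
    L=[]
    for z in zs:
        q=[W(p,(x,y,z)) for x,y in((x0,y0),(x1,y0),(x1,y1),(x0,y1))];L+=[(q[i],q[(i+1)%4]) for i in range(4)]
    return L
if __name__=='__main__':
    L=box(B,-45,45,-235,155,(0,30))+box(B,-35,35,90,150,(115,))+box(B,-146,-124,94,164,(184,))+box(B,-17,17,50,58,(85,))+box(B,-17,17,-83,-75,(85,))+[(W(B,(0,84.5-14,85)),W(B,(0,-200,85)))]
    draw(t,'o1.png',184,120,132,80,6,L);draw(s,'o2.png',195,145,195,165,4,L)
E
python3 fit.py
```

```text
[639.9   3.    0. ]
[[-0.1 -0.8]
 [-0.5  0.2]
 [-1.3  0.4]
 [-0.  -0.3]
 [ 1.1  0.5]
 [-0.1 -0. ]
 [-0.5  0. ]
 [-0.5  0.9]
 [-0.9 -0.5]
 [ 0.6 -0.5]
 [ 0.7  0.3]]
[639.9   2.4   0. ]
[639.8   3.5   0. ]
B [639.8641   2.98     0.0375]
```

View pics/o1.png

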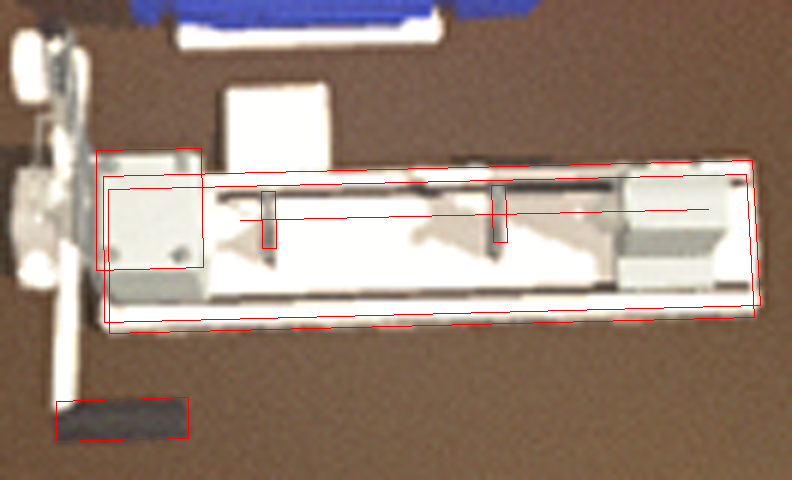

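View pics/o2.png

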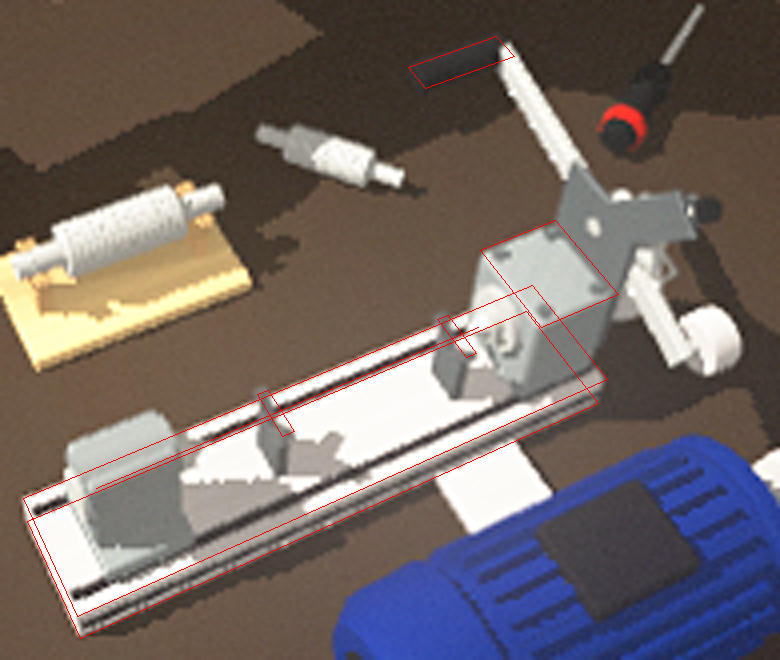

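```bash
cat > o.py <<'E'
from fit import *
C=[440.5,-104,0.022]
def cyl(p,z,r,y0,y1):
    L=[]
    for a in (y0,y1):
        q=[W(p,(r*np.cos(u),a,z+r*np.sin(u))) for u in np.linspace(0,2*np.pi,17)];L+=list(zip(q[:-1],q[1:]))
    for u in np.linspace(0,2*np.pi,9)[:-1]: L.append((W(p,(r*np.cos(u),y0,z+r*np.sin(u))),W(p,(r*np.cos(u),y1,z+r*np.sin(u)))))
    return L
if __name__=='__main__':
    L=box(C,-50,50,-85,85,(12,))+cyl(C,55,20,-45,45)+cyl(C,55,9,-80,-45)+cyl(C,55,9,45,80)
    draw(t,'o3.png',240,190,70,50,10,L);draw(s,'o4.png',185,175,80,65,9,L)
    T=[B[0],B[1],B[2]]
    print(manip.read_state()['clock'])
E
python3 o.py
```

```text
[639.9   3.    0. ]
[[-0.1 -0.8]
 [-0.5  0.2]
 [-1.3  0.4]
 [-0.  -0.3]
 [ 1.1  0.5]
 [-0.1 -0. ]
 [-0.5  0. ]
 [-0.5  0.9]
 [-0.9 -0.5]
 [ 0.6 -0.5]
 [ 0.7  0.3]]
[639.9   2.4   0. ]
[639.8   3.5   0. ]
B [639.8641   2.98     0.0375]
1.55
```

View pics/o3.png

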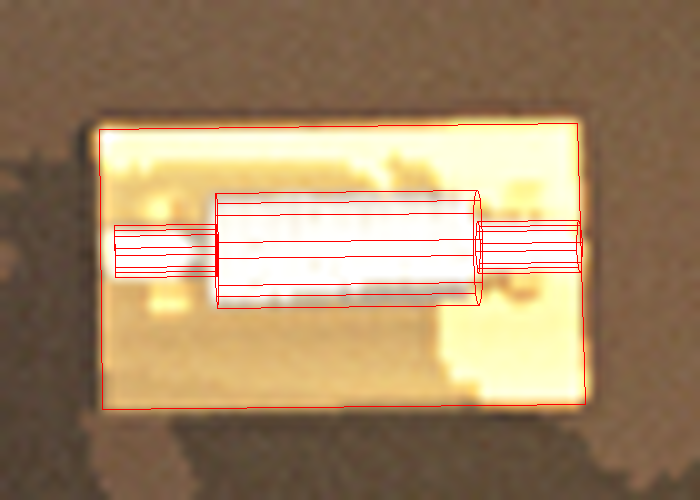

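View pics/o4.png

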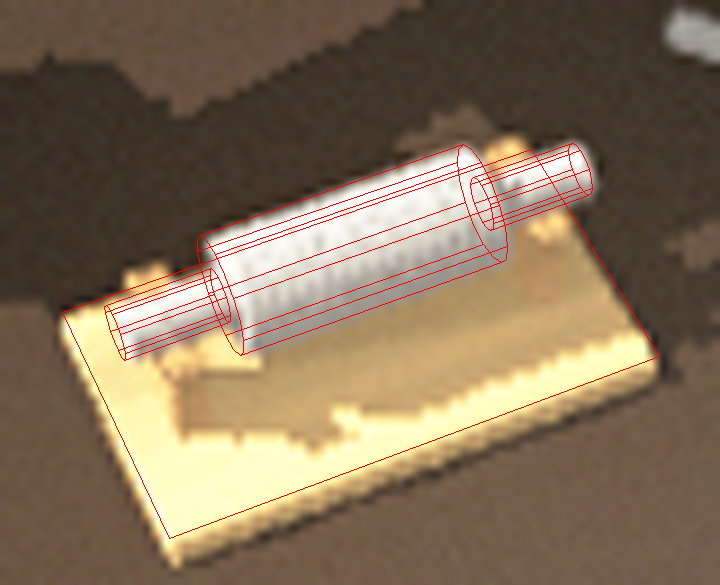

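```bash
python3 - <<'E'
from o import *
g=lambda c,x0,y0,w,h,k,fn,pts:(lambda a:([cv2.drawMarker(a,tuple(int(v) for v in (proj(c,W(B,p))+.5-[x0,y0])*k),col,cv2.MARKER_CROSS,12,1) for p,col in pts],cv2.imwrite('pics/'+fn,a)))(np.ascontiguousarray((255*(cv2.resize(c['img'][y0:y0+h,x0:x0+w,::-1],None,fx=k,fy=k,interpolation=cv2.INTER_CUBIC)/255.)**3).astype(np.uint8)))
pts=[((0,70.5,85),(0,0,255)),((0,62,85),(0,255,0)),((0,90,85),(255,0,0))]
g(s,290,200,50,45,16,'h1.png',pts);g(t,190,135,50,45,16,'h2.png',pts)
E
```

```text
[639.9   3.    0. ]
[[-0.1 -0.8]
 [-0.5  0.2]
 [-1.3  0.4]
 [-0.  -0.3]
 [ 1.1  0.5]
 [-0.1 -0. ]
 [-0.5  0. ]
 [-0.5  0.9]
 [-0.9 -0.5]
 [ 0.6 -0.5]
 [ 0.7  0.3]]
[639.9   2.4   0. ]
[639.8   3.5   0. ]
B [639.8641   2.98     0.0375]
```

View pics/h1.png

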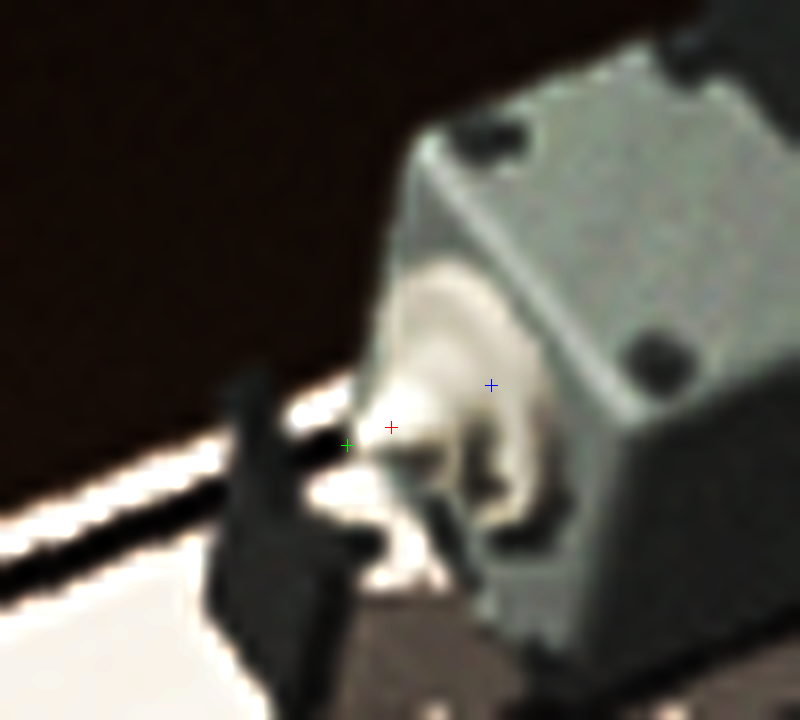

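View pics/h2.png

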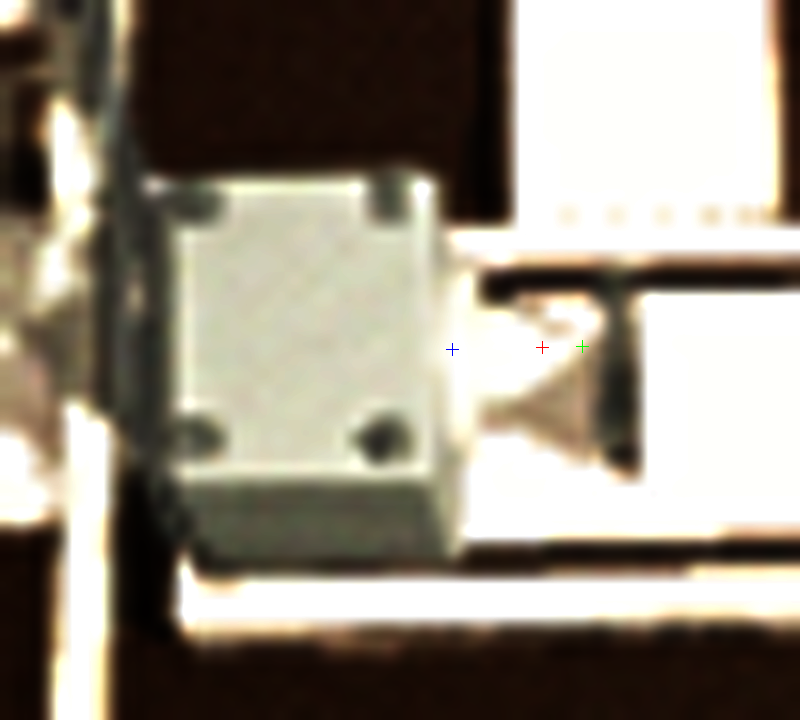

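```bash
cat > go.py <<'E'
from h import *
Bp=[639.9,3.0,0.0375]
def bw(x,y,z):
    c,s=np.cos(Bp[2]),np.sin(Bp[2]);return np.array([Bp[0]+c*x-s*y,Bp[1]+s*x+c*y,z])
def Rdown(jaw):  # jaw angle (world, rad) of tool z; tool y down
    z=np.array([np.cos(jaw),np.sin(jaw),0]);y=np.array([0,0,-1.]);x=np.cross(y,z);return np.c_[x,y,z]
def cur():
    st=manip.read_state();return np.array(st['eef_pos'],float),R.from_euler('xyz',st['eef_rot']).as_matrix(),st
def plan(p,jaw=None):
    p0,R0,st=cur()
    best=None
    for a in ([jaw,jaw+np.pi] if jaw is not None else [None]):
        rv=np.zeros(3) if a is None else np.degrees(R.from_matrix(R0.T@Rdown(a)).as_rotvec())
        if best is None or np.linalg.norm(rv)<np.linalg.norm(best): best=rv
    print('clk',round(st['clock'],2),'pos',np.round(p0,1),'F',np.round(st['wrist_force'],1),'gap',round(st['finger_gap'],1),'j',np.round(st['joints'],2))
    print('shift',np.round(R0.T@(np.array(p)-p0),1),'rot',np.round(best,2))
E
python3 - <<'E'
from go import *
print(cur()[1].round(3))
plan([440.5,-104,150],0.022)
E
```

```text
[[-0.919 -0.     0.395]
 [-0.395  0.    -0.919]
 [-0.    -1.    -0.   ]]
clk 1.65 pos [ 217.1 -505.3  227.4] F [0.3 0.3 0.2] gap 94.4 j [-1.23  0.3   1.52  0.    1.32 -0.07]
shift [-363.7   77.5 -280.5] rot [  0.   -68.01  -0.  ]
```

```bash
python3 -m jog '[-364,60,-280,0,-68,0,-364,60,-280,0,-68,0,-364,60,-280,0,-68,0,-364,60,-280,0,-68,0,-364,60,-280,0,-68,0,-364,60,-280,0,-68,0,-364,60,-280,0,-68,0,-364,60,-280,0,-68,0,-364,60,-280,0,-68,0,-364,60,-280,0,-68,0]' 94 30; python3 - <<'E'
from go import *
plan([440.5,-104,58],0.022)
E
```

```text
clock: 2.48
eef_pos: [419.1, -142.7, 173.5]
eef_rot: [-1.57, -0.0, -1.542]
wrist_force: [0.7, -0.9, 0.4]
finger_gap: 93.9
clk 2.48 pos [ 419.1 -142.7  173.5] F [ 0.7 -0.9  0.4] gap 93.9 j [-0.41  0.12  1.88 -0.    1.15 -0.44]
shift [-38.1 115.5  22.4] rot [-0.04  0.39  0.02]
```

```bash
python3 -m jog '[-38,20,22.4,0,0.4,0,-38,30,22.4,0,0.4,0,-38,50,22.4,0,0.4,0,-38,80,22.4,0,0.4,0,-38,115.5,22.4,0,0.4,0,-38,115.5,22.4,0,0.4,0,-38,115.5,22.4,0,0.4,0]'; python3 - <<'E'
from go import *
plan([440.5,-104,58],0.022)
s=snap('scene','g1.png')
a=s['img'][150:280,150:320,::-1];cv2.imwrite('pics/g1c.png',cv2.resize(a,None,fx=4,fy=4,interpolation=2))
E
```

```text
clock: 3.07
eef_pos: [439.6, -105.9, 57.7]
eef_rot: [-1.574, 0.001, -1.556]
wrist_force: [0.2, 0.5, -0.0]
finger_gap: 93.9
clk 3.07 pos [ 439.6 -105.9   57.7] F [ 0.2  0.5 -0. ] gap 93.9 j [-0.32  0.32  1.94  0.    0.88 -0.33]
shift [-1.9 -0.3  1. ] rot [ 0.16 -0.41 -0.06]
```

View pics/g1c.png

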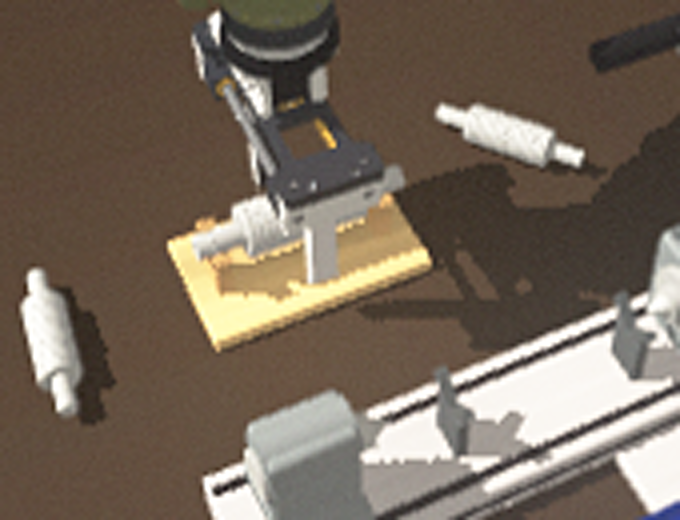

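```bash
python3 -m jog '[-1.5,0,1,0,0,0,-1.5,0,1,0,0,0,-1.5,0,1,0,0,0,-1.5,0,1,0,0,0,-1.5,0,1,0,0,0,-1.5,0,1,0,0,0,-1.5,0,1,0,0,0,-1.5,0,1,0,0,0,-1.5,0,1,0,0,0]' 30 40; python3 - <<'E'
from go import *
plan([440.5,-104,58],0.022)
E
```

```text
clock: 3.87
eef_pos: [441.5, -104.7, 58.1]
eef_rot: [-1.57, -0.0, -1.556]
wrist_force: [2.9, 0.1, -3.4]
finger_gap: 39.4
clk 3.87 pos [ 441.5 -104.7   58.1] F [ 2.9  0.1 -3.4] gap 39.4 j [-0.31  0.32  1.94  0.    0.88 -0.33]
shift [-0.7  0.1 -1. ] rot [-0.06 -0.41  0.01]
```

```bash
python3 -m jog '[0,-25,0,0,0,0,0,-60,0,0,0,0,0,-95,0,0,0,0,0,-95,0,0,0,0]'; python3 - <<'E'
from go import *
q=bw(0,-20.7,153);print(q)
plan(q,0.0375)
E
```

```text
clock: 4.2
eef_pos: [443.0, -105.2, 158.2]
eef_rot: [-1.564, -0.002, -1.556]
wrist_force: [0.1, -0.7, -5.2]
finger_gap: 39.4
[640.67606808 -17.68544702 153.        ]
clk 4.2 pos [ 443.  -105.2  158.2] F [ 0.1 -0.7 -5.2] gap 39.4 j [-0.31  0.16  1.86  0.    1.11 -0.33]
shift [-84.6   6.4 198.9] rot [-0.41 -1.29  0.14]
```

```bash
python3 -m jog '[-12,0,28,0,-0.6,0,-30,0,65,0,-1.3,0,-50,0,104,0,-1.3,0,-66,0,142,0,-1.3,0,-80,0,178,0,-1.3,0,-85,0,198,0,-1.3,0,-85,0,198,0,-1.3,0,-85,0,198,0,-1.3,0,-85,0,198,0,-1.3,0]'; python3 - <<'E'
from o import *
import go
go.plan(go.bw(0,-20.7,153),0.0375)
p,_,_=go.cur()
B2=[p[0],p[1]+0.7,0.0375]
s=snap('scene');t=snap('top')
L=cyl(B2,p[2]-3,20,-45,45)+cyl(B2,p[2]-3,9,-80,-45)+cyl(B2,p[2]-3,9,45,80)
draw(t,'p1.png',190,120,130,80,6,L);draw(s,'p2.png',200,150,150,120,5,L)
E
```

```text
clock: 4.95
eef_pos: [636.8, -16.9, 151.2]
eef_rot: [-1.574, 0.0, -1.533]
wrist_force: [-0.6, 0.2, -6.9]
finger_gap: 39.0
[639.9   3.    0. ]
[[-0.1 -0.8]
 [-0.5  0.2]
 [-1.3  0.4]
 [-0.  -0.3]
 [ 1.1  0.5]
 [-0.1 -0. ]
 [-0.5  0. ]
 [-0.5  0.9]
 [-0.9 -0.5]
 [ 0.6 -0.5]
 [ 0.7  0.3]]
[639.9   2.4   0. ]
[639.8   3.5   0. ]
B [639.8641   2.98     0.0375]
clk 5.05 pos [637.  -17.1 152.4] F [ 0.5 -0.1 -6.8] gap 39.6 j [-0.08  0.56  1.33 -0.    1.25 -0.12]
shift [ 0.7 -0.6  3.7] rot [ 0.07 -0.03 -0.01]
```

View pics/p1.png

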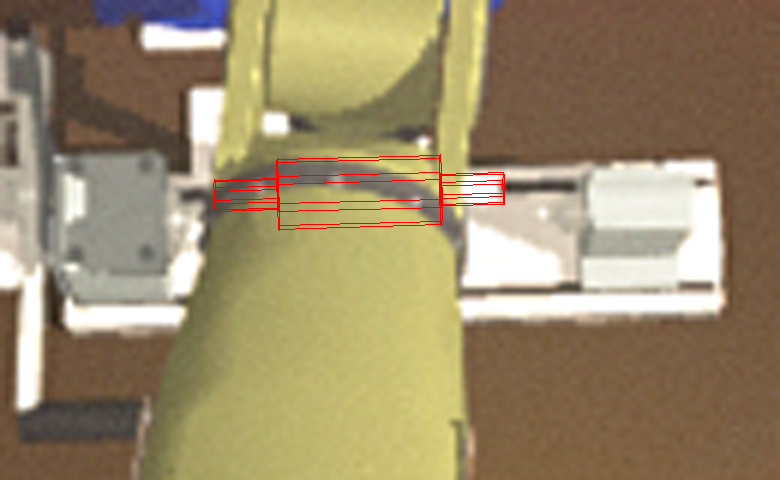

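View pics/p2.png

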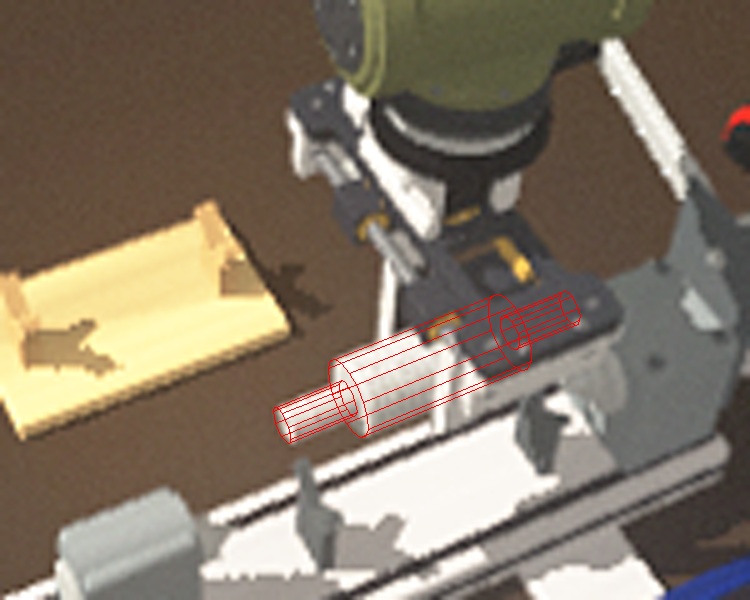

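```bash
python3 -m jog '[0.5,5,3.5,0,0,0,0.5,20,3.5,0,0,0,0.5,38,3.5,0,0,0,0.5,52,3.5,0,0,0,0.5,58,3.5,0,0,0,0.5,58,3.5,0,0,0,0.5,58,3.5,0,0,0]'; python3 - <<'E'
from o import *
import go
go.plan(go.bw(0,-20.7,86.5),0.0375)
s=snap('scene')
draw(s,'p3.png',200,150,150,120,5,[])
E
```

```text
clock: 5.73
eef_pos: [641.5, -17.2, 95.3]
eef_rot: [-1.571, -0.0, -1.533]
wrist_force: [0.3, -1.4, -6.5]
finger_gap: 39.3
[639.9   3.    0. ]
[[-0.1 -0.8]
 [-0.5  0.2]
 [-1.3  0.4]
 [-0.  -0.3]
 [ 1.1  0.5]
 [-0.1 -0. ]
 [-0.5  0. ]
 [-0.5  0.9]
 [-0.9 -0.5]
 [ 0.6 -0.5]
 [ 0.7  0.3]]
[639.9   2.4   0. ]
[639.8   3.5   0. ]
B [639.8641   2.98     0.0375]
clk 5.83 pos [641.8 -17.3  96.1] F [-0.1 -0.6 -7. ] gap 39.1 j [-0.08  0.63  1.36 -0.    1.15 -0.12]
shift [ 0.4  9.6 -1.2] rot [-0.09 -0.    0.02]
```

View pics/p3.png

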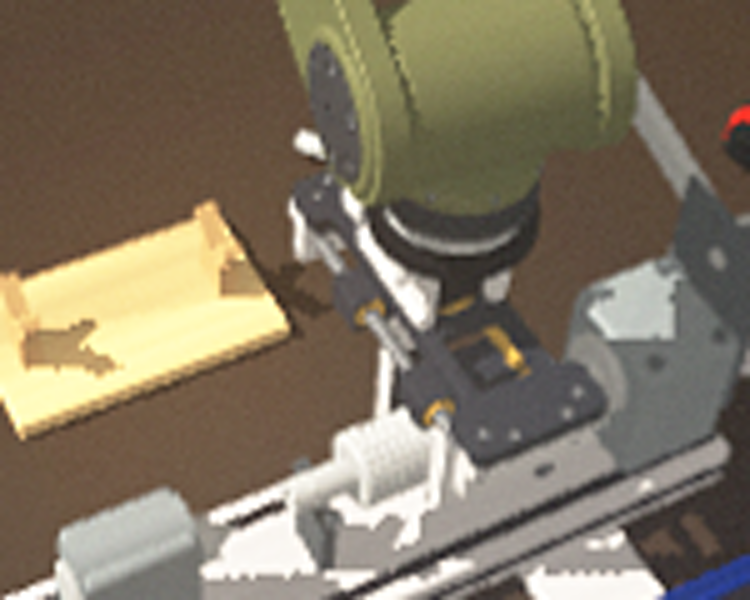

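```bash
python3 -m jog '[0.3,3,-1,0,0,0,0.3,6,-1,0,0,0,0.3,8,-1,0,0,0,0.3,8,-1,0,0,0,0.3,8,-1,0,0,0]'; python3 -c "
from go import *
plan(bw(0,-20.7,86.5),0.0375)"
```

```text
clock: 6.3
eef_pos: [640.3, -17.3, 86.9]
eef_rot: [-1.571, 0.0, -1.533]
wrist_force: [-0.6, -0.5, -5.6]
finger_gap: 39.4
clk 6.3 pos [640.3 -17.3  86.9] F [-0.6 -0.5 -5.6] gap 39.4 j [-0.08  0.64  1.37  0.    1.13 -0.12]
shift [0.4 0.4 0.4] rot [ 0.01 -0.01 -0.01]
```

```bash
python3 -m jog '[0,1,0,0,0,0,0,2,0,0,0,0,0,2,0,0,0,0,0,2,0,0,0,0]'; python3 -c "
from go import *
plan(bw(0,-20.7,86.5),0.0375)"
```

```text
clock: 6.63
eef_pos: [640.6, -17.3, 86.5]
eef_rot: [-1.57, 0.0, -1.534]
wrist_force: [-6.6, 1.0, 8.6]
finger_gap: 39.0
clk 6.63 pos [640.6 -17.3  86.5] F [-6.6  1.   8.6] gap 39.0 j [-0.08  0.64  1.37  0.    1.13 -0.12]
shift [ 0.4 -0.   0. ] rot [-0.07 -0.02 -0.  ]
```

```bash
python3 -m jog '[0,0.5,-0.5,0,0,0,0,0.5,-0.5,0,0,0,0,0.5,-0.5,0,0,0,0,0.5,-0.5,0,0,0,0,0.5,-0.5,0,0,0]' 80; python3 -m jog '[0,-20,0,0,0,0,0,-60,0,0,0,0,0,-95,0,0,0,0,0,-95,0,0,0,0]';  python3 - <<'E'
from o import *
import go
print(go.cur()[2]['finger_gap'])
s=snap('scene');t=snap('top')
L=[];B2=[*W(B,(0,-20,0))[:2],B[2]]
L=cyl(B2,83.5,20,-45,45)+cyl(B2,83.5,9,-80,-45)+cyl(B2,83.5,9,45,80)
draw(s,'p4.png',200,150,150,120,5,L);draw(t,'p5.png',190,120,130,80,6,[])
E
```

```text
clock: 7.05
eef_pos: [640.0, -17.4, 84.5]
eef_rot: [-1.571, -0.0, -1.533]
wrist_force: [-0.4, 0.8, -1.1]
finger_gap: 68.9
clock: 7.38
eef_pos: [642.2, -17.5, 187.2]
eef_rot: [-1.56, -0.001, -1.533]
wrist_force: [0.5, -0.4, 0.7]
finger_gap: 79.9
[639.9   3.    0. ]
[[-0.1 -0.8]
 [-0.5  0.2]
 [-1.3  0.4]
 [-0.  -0.3]
 [ 1.1  0.5]
 [-0.1 -0. ]
 [-0.5  0. ]
 [-0.5  0.9]
 [-0.9 -0.5]
 [ 0.6 -0.5]
 [ 0.7  0.3]]
[639.9   2.4   0. ]
[639.8   3.5   0. ]
B [639.8641   2.98     0.0375]
80.1206636798597
```

View pics/p4.png

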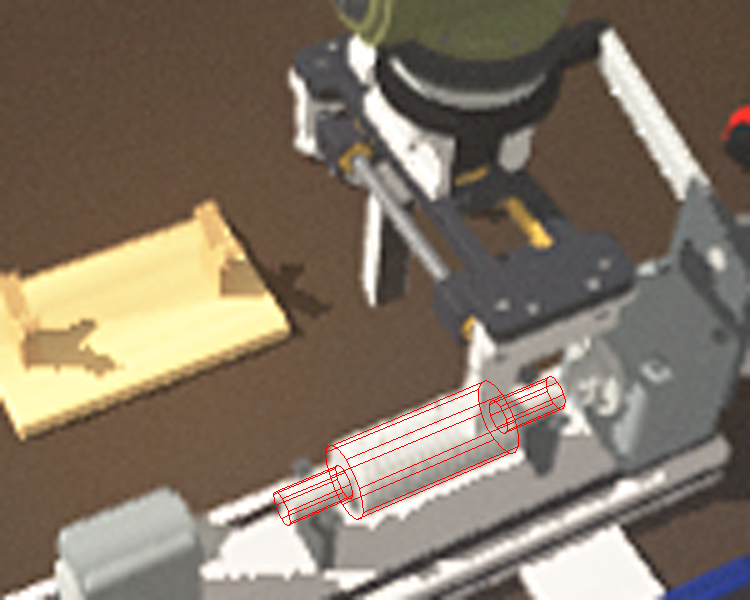

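View pics/p5.png

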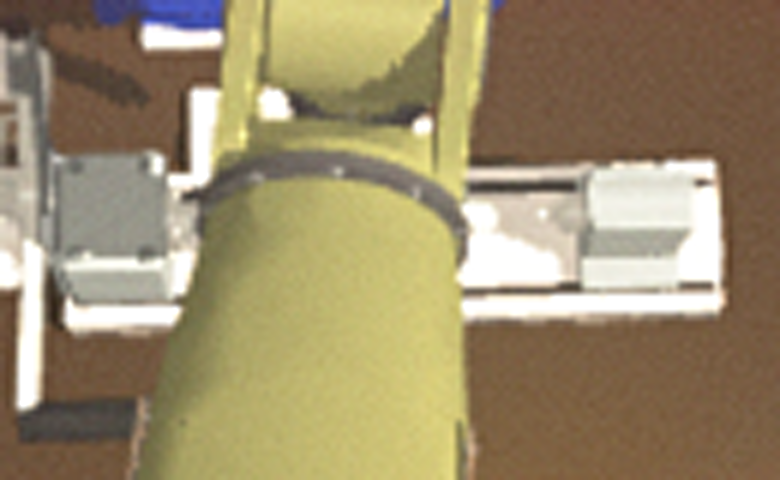

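```bash
python3 - <<'E'
from o import *
import go
for e in [(691,195),(693,170),(585,185)]: 
    p=atz(t,(190+e[0]/6-.4,120+e[1]/6-.4),119); 
    d=p-[B[0],B[1],0];print('bench',d[0]*np.cos(B[2])+d[1]*np.sin(B[2]),-d[0]*np.sin(B[2])+d[1]*np.cos(B[2]))
go.plan(go.bw(0,-240,185),0.0375)
E
```

```text
[639.9   3.    0. ]
[[-0.1 -0.8]
 [-0.5  0.2]
 [-1.3  0.4]
 [-0.  -0.3]
 [ 1.1  0.5]
 [-0.1 -0. ]
 [-0.5  0. ]
 [-0.5  0.9]
 [-0.9 -0.5]
 [ 0.6 -0.5]
 [ 0.7  0.3]]
[639.9   2.4   0. ]
[639.8   3.5   0. ]
B [639.8641   2.98     0.0375]
bench -2.039476233532442 -207.38420276085716
bench 12.608587275517252 -209.25573631153435
bench 5.297692752002305 -147.6058903408759
clk 7.68 pos [639.4 -17.4 177.9] F [-0.4  0.4  0.2] gap 80.1 j [-0.08  0.54  1.3  -0.    1.3  -0.12]
shift [219.6  -7.2   1.3] rot [ 0.14  0.   -0.02]
```

```bash
python3 -m jog '[30,-10,0,0,0,0,70,-15,0,0,0,0,110,-15,0,0,0,0,150,-15,0,0,0,0,190,-15,1,0,0,0,220,-15,1,0,0,0,220,15,1,0,0,0,220,50,1,0,0,0,220,85,1,0,0,0,220,85,1,0,0,0]' 0 30; python3 -m jog '[0,0,0,0,0,0,0,0,0,0,0,0]'; python3 - <<'E'
from o import *
import go
go.plan(go.bw(0,-240,95),0.0375)
s=snap('scene')
draw(s,'q1.png',160,180,150,120,5,[])
E
```

```text
clock: 8.52
eef_pos: [645.7, -236.1, 85.7]
eef_rot: [-1.582, 0.005, -1.534]
wrist_force: [-0.5, -0.7, -1.4]
finger_gap: 16.6
clock: 8.68
eef_pos: [649.8, -237.4, 96.4]
eef_rot: [-1.569, -0.001, -1.533]
wrist_force: [-0.4, -0.9, 0.4]
finger_gap: 3.7
[639.9   3.    0. ]
[[-0.1 -0.8]
 [-0.5  0.2]
 [-1.3  0.4]
 [-0.  -0.3]
 [ 1.1  0.5]
 [-0.1 -0. ]
 [-0.5  0. ]
 [-0.5  0.9]
 [-0.9 -0.5]
 [ 0.6 -0.5]
 [ 0.7  0.3]]
[639.9   2.4   0. ]
[639.8   3.5   0. ]
B [639.8641   2.98     0.0375]
clk 8.78 pos [ 650.1 -237.5   97.2] F [0.  0.1 0.4] gap 0.4 j [-0.4   0.73  1.19  0.    1.22 -0.44]
shift [-0.7  2.2 -1.2] rot [-0.19  0.01  0.09]
```

View pics/q1.png

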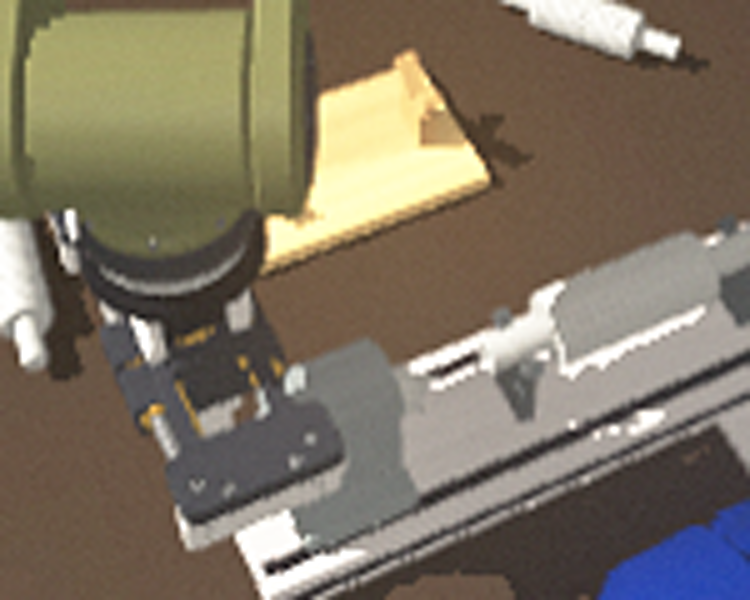

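```bash
python3 -m jog '[-8,1,-1,0,0,0,-16,1,-1,0,0,0,-22,1,-1,0,0,0,-27,1,-1,0,0,0,-32,1,-1,0,0,0,-36,1,-1,0,0,0,-36,1,-1,0,0,0,-36,1,-1,0,0,0]'; python3 - <<'E'
from go import *
plan(bw(0,-170,95),0.0375)
E
```

```text
clock: 9.5
eef_pos: [646.8, -200.7, 93.7]
eef_rot: [-1.571, 0.0, -1.533]
wrist_force: [-0.7, 0.1, 0.7]
finger_gap: 0.4
clk 9.5 pos [ 646.8 -200.7   93.7] F [-0.7  0.1  0.7] gap 0.4 j [-0.36  0.7   1.24  0.    1.2  -0.39]
shift [-33.8  -1.3   0.7] rot [-0.01  0.03 -0.02]
```

```bash
python3 -m jog '[-3,0,0,0,0,0,-6,0,0,0,0,0,-9,0,0,0,0,0,-12,0,0,0,0,0]'; python3 - <<'E'
from o import *
import go
go.plan(go.bw(0,-170,95),0.0375)
s=snap('scene')
draw(s,'q2.png',160,180,150,120,5,[])
E
```

```text
clock: 9.83
eef_pos: [646.3, -189.7, 93.6]
eef_rot: [-1.57, -0.001, -1.534]
wrist_force: [0.0, -5.6, 0.7]
finger_gap: 0.5
[639.9   3.    0. ]
[[-0.1 -0.8]
 [-0.5  0.2]
 [-1.3  0.4]
 [-0.  -0.3]
 [ 1.1  0.5]
 [-0.1 -0. ]
 [-0.5  0. ]
 [-0.5  0.9]
 [-0.9 -0.5]
 [ 0.6 -0.5]
 [ 0.7  0.3]]
[639.9   2.4   0. ]
[639.8   3.5   0. ]
B [639.8641   2.98     0.0375]
clk 9.93 pos [ 646.3 -189.1   93.5] F [ 0.4 -2.4  0.8] gap 0.6 j [-0.34  0.7   1.26 -0.    1.19 -0.38]
shift [-22.2  -1.5   0.8] rot [-0.    0.01  0.01]
```

View pics/q2.png

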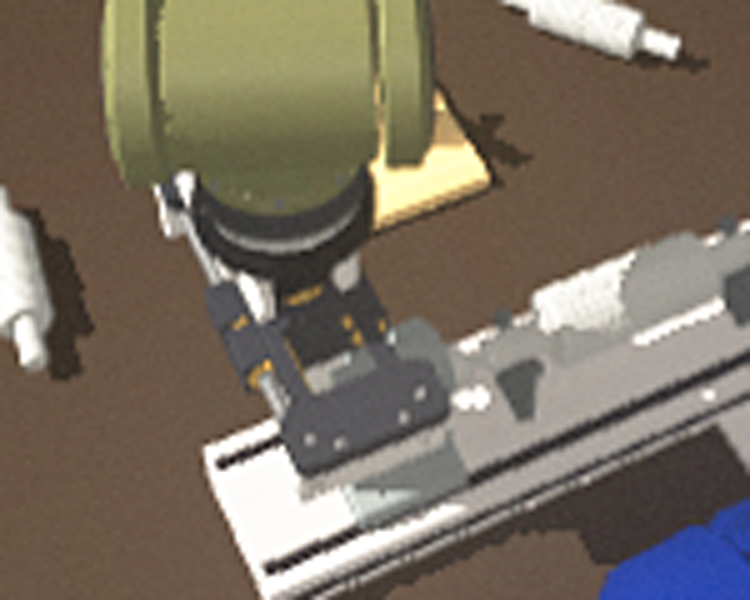

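```bash
python3 -m jog '[-3,0,0,0,0,0,-6,0,0,0,0,0,-9,0,0,0,0,0,-12,0,0,0,0,0]';python3 -m jog '[-2,0,0,0,0,0,-4,0,0,0,0,0,-6,0,0,0,0,0]';  python3 -m jog '[-1.5,0,0,0,0,0,-3,0,0,0,0,0]'
```

```text
clock: 10.32
eef_pos: [645.9, -178.1, 93.5]
eef_rot: [-1.57, -0.001, -1.534]
wrist_force: [0.1, -7.6, -0.1]
finger_gap: 0.7
clock: 10.57
eef_pos: [645.7, -172.3, 93.5]
eef_rot: [-1.57, -0.002, -1.534]
wrist_force: [1.2, -11.3, -1.8]
finger_gap: 0.1
clock: 10.73
eef_pos: [645.6, -170.0, 93.6]
eef_rot: [-1.57, -0.003, -1.534]
wrist_force: [2.6, -18.5, -2.7]
finger_gap: 0.8
```

```bash
python3 -m jog '[-1,0,0,0,0,0,-2,0,0,0,0,0,-2,0,0,0,0,0]'; python3 -m jog '[-0.7,0,0,0,0,0,-1.5,0,0,0,0,0,-1.5,0,0,0,0,0]'
```

```text
clock: 10.98
eef_pos: [645.6, -169.4, 93.6]
eef_rot: [-1.569, -0.004, -1.535]
wrist_force: [4.4, -21.2, -3.3]
finger_gap: 0.3
clock: 11.23
eef_pos: [645.5, -169.0, 93.6]
eef_rot: [-1.569, -0.006, -1.535]
wrist_force: [5.5, -29.2, -3.7]
finger_gap: 0.2
```

```bash
python3 - <<'E'
from o import *
import go
s=snap('scene');t=snap('top')
B2=[*W(B,(0,-6,0))[:2],B[2]]
L=cyl(B2,85,20,-45,45)+cyl(B2,85,9,-80,-45)+cyl(B2,85,9,45,80)
draw(s,'q3.png',200,180,150,120,5,[]);draw(s,'q3o.png',200,180,150,120,5,L);draw(t,'q4.png',190,120,130,80,6,L)
E
```

```text
[639.9   3.    0. ]
[[-0.1 -0.8]
 [-0.5  0.2]
 [-1.3  0.4]
 [-0.  -0.3]
 [ 1.1  0.5]
 [-0.1 -0. ]
 [-0.5  0. ]
 [-0.5  0.9]
 [-0.9 -0.5]
 [ 0.6 -0.5]
 [ 0.7  0.3]]
[639.9   2.4   0. ]
[639.8   3.5   0. ]
B [639.8641   2.98     0.0375]
```

View pics/q3.png

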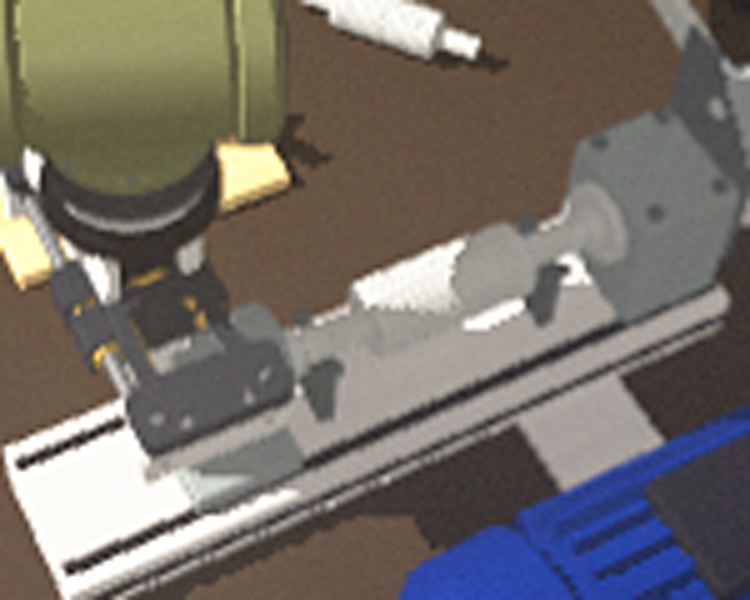

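View pics/q3o.png

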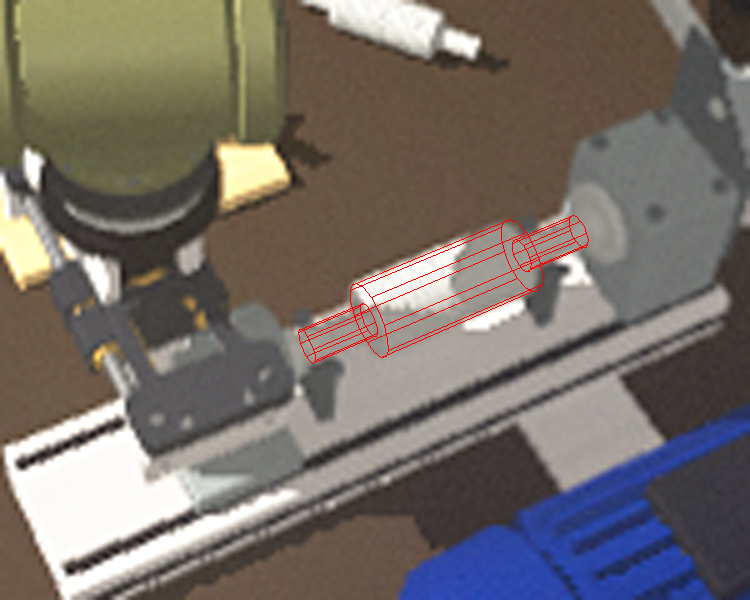

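View pics/q4.png

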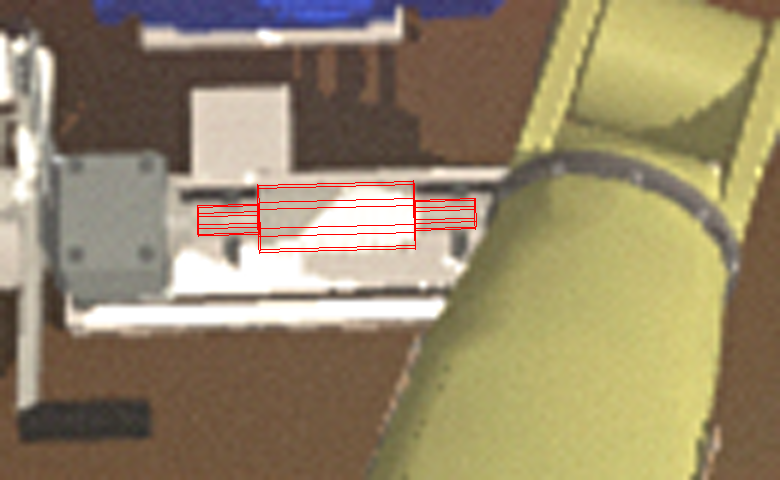

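```bash
python3 -m jog '[-1,0,0,0,0,0,-2,0,0,0,0,0,-3,0,0,0,0,0,-3,0,0,0,0,0,-3,0,0,0,0,0]'; python3 -c "
from go import *
plan(bw(0,-171,95),0.0375)"
```

```text
clock: 11.85
eef_pos: [645.5, -168.2, 93.7]
eef_rot: [-1.568, -0.009, -1.537]
wrist_force: [7.0, -42.7, -7.8]
finger_gap: 0.6
clk 11.85 pos [ 645.5 -168.2   93.7] F [  7.  -42.7  -7.8] gap 0.6 j [-0.31  0.68  1.28 -0.01  1.17 -0.34]
shift [-0.3 -1.3  0.8] rot [-0.16 -0.19  0.51]
```

```bash
python3 -m jog '[3,0,0,0,0,0,8,0,0,0,0,0,20,0,0,0,0,0,35,0,0,0,0,0,35,-30,0,0,0,0,35,-70,0,0,0,0,35,-110,0,0,0,0,35,-150,0,0,0,0,35,-160,0,0,0,0,35,-160,0,0,0,0]'; python3 - <<'E'
from o import *
import go
s=snap('scene');t=snap('top')
B2=[*W(B,(0,-7,0))[:2],B[2]]
L=cyl(B2,85,20,-45,45)+cyl(B2,85,9,-80,-45)+cyl(B2,85,9,45,80)
draw(s,'q5.png',220,190,110,90,7,[])
print('before/after tail')
go.plan(go.bw(-137,129,255),0.0375+np.pi/2)
go.plan(go.bw(-137,129,255),0.0375)
E
```

```text
clock: 12.68
eef_pos: [647.4, -197.7, 257.5]
eef_rot: [-1.565, -0.002, -1.533]
wrist_force: [1.0, 0.4, -1.5]
finger_gap: 0.3
[639.9   3.    0. ]
[[-0.1 -0.8]
 [-0.5  0.2]
 [-1.3  0.4]
 [-0.  -0.3]
 [ 1.1  0.5]
 [-0.1 -0. ]
 [-0.5  0. ]
 [-0.5  0.9]
 [-0.9 -0.5]
 [ 0.6 -0.5]
 [ 0.7  0.3]]
[639.9   2.4   0. ]
[639.8   3.5   0. ]
B [639.8641   2.98     0.0375]
before/after tail
clk 12.88 pos [ 646.1 -196.9  251.1] F [-0.6  0.3 -0.5] gap 0.7 j [-0.35  0.58  1.07  0.    1.49 -0.39]
shift [-329.    -3.  -135.7] rot [ 0.2  90.    0.08]
clk 12.88 pos [ 646.1 -196.9  251.1] F [-0.6  0.3 -0.5] gap 0.7 j [-0.35  0.58  1.07  0.    1.49 -0.39]
shift [-329.    -3.  -135.7] rot [ 0.18 -0.   -0.08]
```

View pics/q5.png

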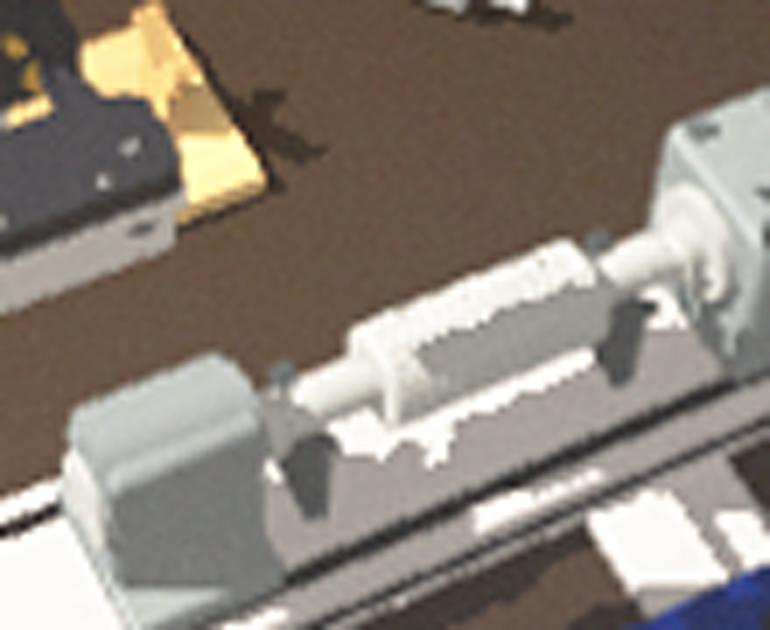

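```bash
python3 -m jog '[-35,0,-15,0,0,0,-72,0,-30,0,0,0,-110,0,-46,0,0,0,-148,0,-62,0,0,0,-186,0,-78,0,0,0,-224,0,-94,0,0,0,-262,0,-110,0,0,0,-298,0,-124,0,0,0,-322,0,-134,0,0,0,-329,0,-136,0,0,0]' 0 40; python3 -m jog '[0,0,0,0,0,0,0,0,0,0,0,0]'; python3 - <<'E'
from o import *
import go
s=snap('scene');t=snap('top')
go.plan(go.bw(-137,129,225),0.0375)
p,_,_=go.cur()
L=[(p-[0,0,22],p-[0,0,120])]
draw(s,'r1.png',260,110,130,110,6,L);draw(t,'r2.png',160,130,110,80,7,L)
E
```

```text
clock: 13.72
eef_pos: [496.5, 129.6, 252.4]
eef_rot: [-1.573, 0.0, -1.53]
wrist_force: [0.8, 0.4, 0.6]
finger_gap: 0.3
clock: 13.88
eef_pos: [498.5, 126.3, 252.7]
eef_rot: [-1.572, -0.0, -1.533]
wrist_force: [-1.0, -0.4, 0.3]
finger_gap: 0.6
[639.9   3.    0. ]
[[-0.1 -0.8]
 [-0.5  0.2]
 [-1.3  0.4]
 [-0.  -0.3]
 [ 1.1  0.5]
 [-0.1 -0. ]
 [-0.5  0. ]
 [-0.5  0.9]
 [-0.9 -0.5]
 [ 0.6 -0.5]
 [ 0.7  0.3]]
[639.9   2.4   0. ]
[639.8   3.5   0. ]
B [639.8641   2.98     0.0375]
clk 14.08 pos [498.8 125.8 253.1] F [-0.3 -0.6 -0.6] gap 0.2 j [ 0.18  0.2   1.58 -0.    1.36  0.14]
shift [-1.  28.1 -0.6] rot [ 0.03 -0.09  0.01]
```

View pics/r1.png

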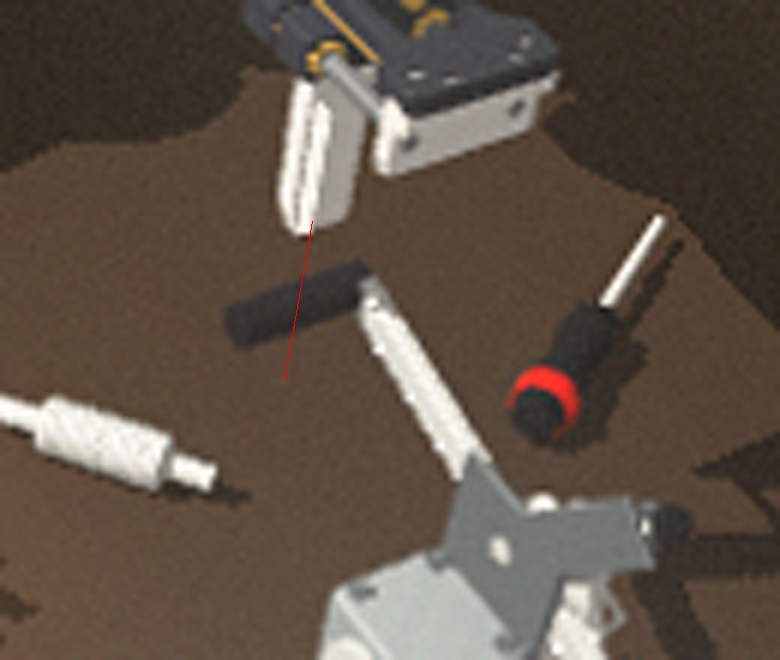

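View pics/r2.png

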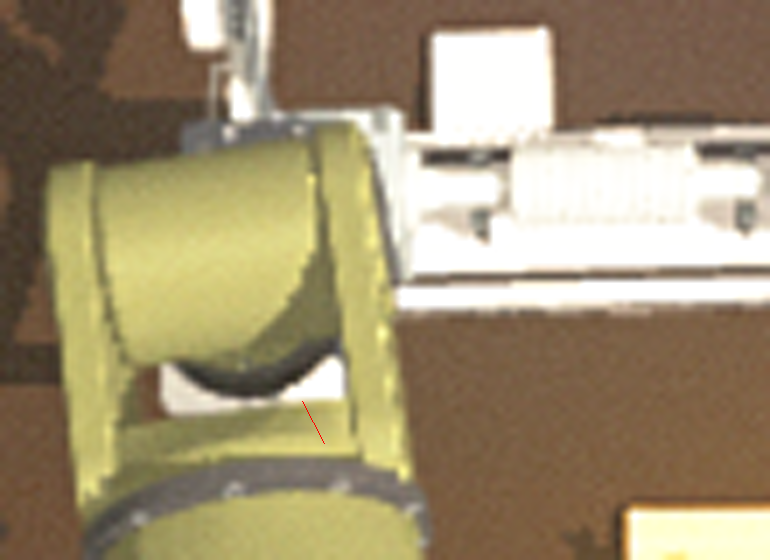

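```bash
python3 -m jog '[-1,15,0,0,0,0,-1,28,0,0,0,0,-1,34,0,0,0,0,-1,40,0,0,0,0,-1,46,0,0,0,0,-1,52,0,0,0,0,-1,52,0,0,0,0]'; python3 -c "
from go import *
plan(bw(-138,129,149),0.0375)"
```

```text
clock: 14.67
eef_pos: [498.1, 127.5, 201.5]
eef_rot: [-1.572, 0.0, -1.534]
wrist_force: [-6.0, 0.3, 8.6]
finger_gap: 0.4
clk 14.67 pos [498.1 127.5 201.5] F [-6.   0.3  8.6] gap 0.4 j [0.18 0.24 1.65 0.   1.24 0.14]
shift [ 0.8 52.5 -0.9] rot [ 0.05 -0.03 -0.01]
```

```bash
python3 -m jog '[0.5,7,-1,0,0,0,0.5,14,-2,0,0,0,0.5,21,-2,0,0,0,0.5,28,-2,0,0,0,0.5,35,-2,0,0,0,0.5,42,-2,0,0,0,0.5,48,-1,0,0,0,0.5,52,-1,0,0,0,0.5,52,-1,0,0,0]'; python3 - <<'E'
from o import *
import go
go.plan(go.bw(-138,129,149),0.0375)
s=snap('scene')
q=0.49
def hb(q): return cyl(B,145+140*np.sin(.28-q),11,94,164)
def sh(L,q): return [(a+np.r_[W(B,(-140*np.cos(.28-q),0,0))[:2]-B[:2],0],b+np.r_[W(B,(-140*np.cos(.28-q),0,0))[:2]-B[:2],0]) for a,b in L]
draw(s,'u1.png',260,110,130,110,6,[]);draw(s,'u2.png',260,110,130,110,6,sh(hb(q),q))
E
```

```text
clock: 15.42
eef_pos: [497.8, 127.1, 149.9]
eef_rot: [-1.57, 0.0, -1.534]
wrist_force: [-2.9, 0.9, 8.5]
finger_gap: 0.5
[639.9   3.    0. ]
[[-0.1 -0.8]
 [-0.5  0.2]
 [-1.3  0.4]
 [-0.  -0.3]
 [ 1.1  0.5]
 [-0.1 -0. ]
 [-0.5  0. ]
 [-0.5  0.9]
 [-0.9 -0.5]
 [ 0.6 -0.5]
 [ 0.7  0.3]]
[639.9   2.4   0. ]
[639.8   3.5   0. ]
B [639.8641   2.98     0.0375]
clk 15.52 pos [497.8 127.2 150.4] F [-4.3  0.9  9.1] gap 0.6 j [0.18 0.3  1.71 0.   1.13 0.14]
shift [ 0.4  1.4 -0.6] rot [-0.05 -0.03 -0.02]
```

View pics/u1.png

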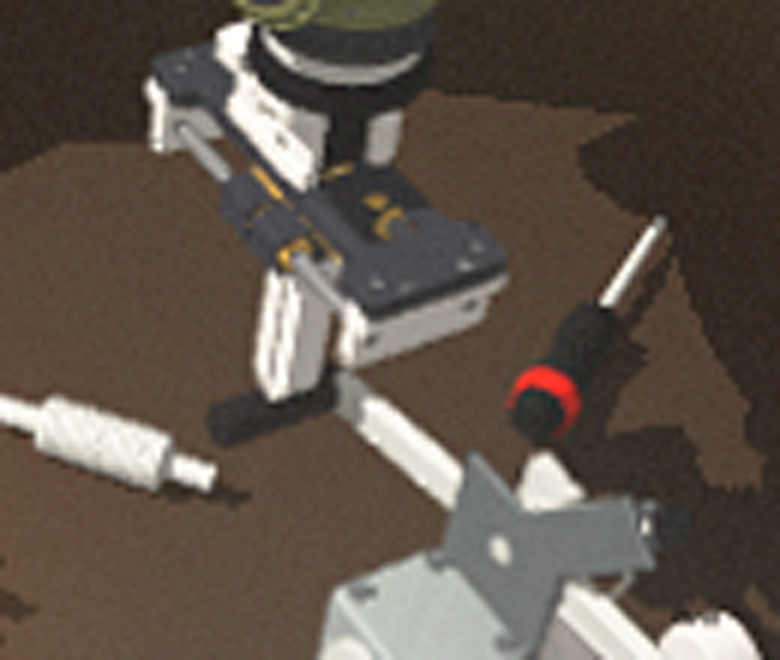

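View pics/u2.png

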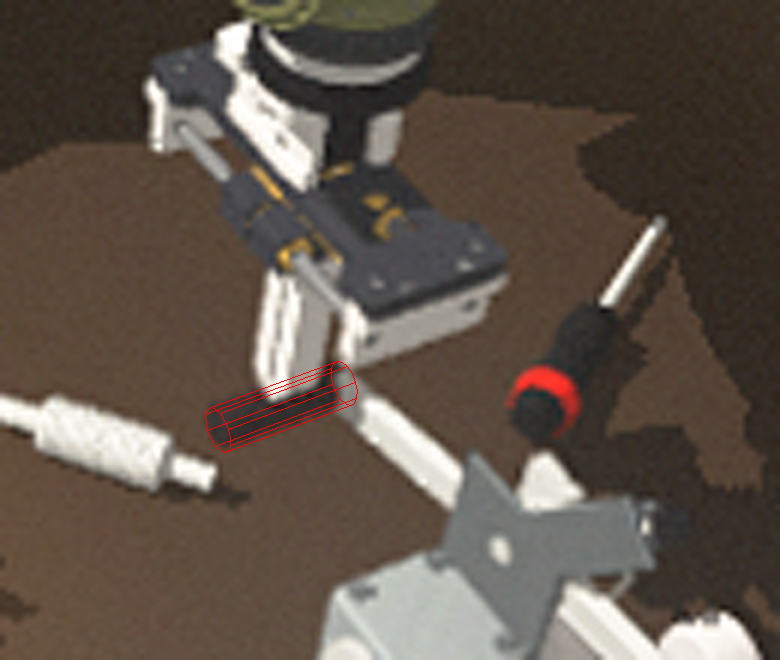

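```bash
python3 -m jog '[0,1.5,0,0,0,0,0,1.5,0,0,0,0,0,1.5,0,0,0,0,0,1.5,0,0,0,0]'; python3 - <<'E'
from o import *
import go
s=snap('scene');t=snap('top')
B2=[*W(B,(0,-6,0))[:2],B[2]]
L=cyl(B2,85,20,-45,45)+cyl(B2,85,9,-80,-45)+cyl(B2,85,9,45,80)+box(B,-19,19,-162.5,-102.5,(119,))
draw(s,'v1.png',220,190,110,90,7,L);draw(t,'v2.png',195,125,120,65,6,L)
go.plan([0,0,0])
E
```

```text
clock: 15.9
eef_pos: [497.9, 127.2, 149.1]
eef_rot: [-1.569, 0.0, -1.534]
wrist_force: [-2.6, 0.9, 8.6]
finger_gap: 0.3
[639.9   3.    0. ]
[[-0.1 -0.8]
 [-0.5  0.2]
 [-1.3  0.4]
 [-0.  -0.3]
 [ 1.1  0.5]
 [-0.1 -0. ]
 [-0.5  0. ]
 [-0.5  0.9]
 [-0.9 -0.5]
 [ 0.6 -0.5]
 [ 0.7  0.3]]
[639.9   2.4   0. ]
[639.8   3.5   0. ]
B [639.8641   2.98     0.0375]
clk 16.1 pos [497.9 127.2 149.1] F [-2.9  0.7  8.9] gap 0.7 j [0.18 0.3  1.71 0.   1.13 0.14]
shift [ 108.7  148.3 -502.5] rot [0. 0. 0.]
```

View pics/v1.png

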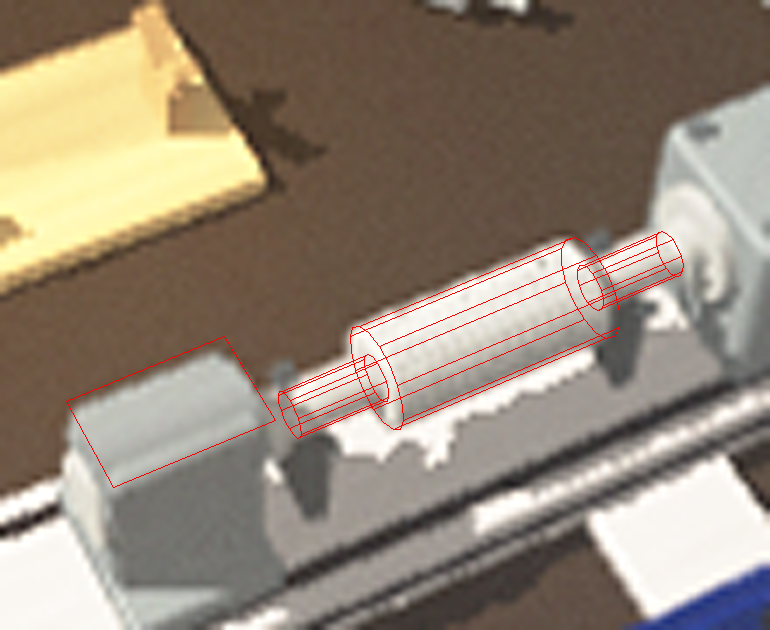

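View pics/v2.png

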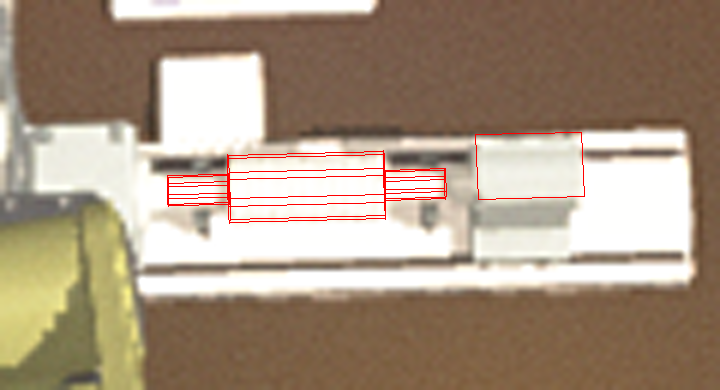

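```bash
python3 -c "
from cell import manip
print(manip.sign_off()); s=manip.read_state(); print(s['clock'],s['wrist_force'],s['eef_pos'])"
```

```text
the job is handed in; nothing more can be done
None
the job is handed in; nothing more can be done
```

I laid the roller in the rests and slid the tailstock up until it is held between both centres. I then pressed the tensioner handle down past the last click and handed the job in with the fingers still holding it. The hand-in reports no verdict.

**Roller:**
- It came out of the cradle cleanly and went into the rests about 14 mm short of its seat. I judged the seat from the pictures, because the headstock tip's position along the rail is not given.
- I pushed the tailstock on its rear face and the force rose to about 43 N against a hard stop.
- In the last pictures both cone points sit in the roller's ends, and the roller's outline matches the seated position to within about 1 mm.
- The tailstock block showed about 2 mm further on than I had predicted. That is about what the pictures can resolve, and on the safe side.

**Tensioner:**
- The fingertip height at the end puts the handle at about 0.49 rad, and the handle's outline drawn at 0.49 in the picture agrees. That is past 0.435 and short of the 0.56 stop.
- The spring pressed up on the fingers with about 9 N, so its load is on the arm and not on the pawl.

**Not measured:** I could not read the pawl, the tailstock joint or the tensioner joint directly, so those rest on the geometry and forces above. I did not measure the tools and tin again at the end. No move went near them, and the screwdriver looked unmoved in the later pictures.

The work took about 16 s of the 64 s allowed.

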